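# Press a shell inlay home with locking bench forceps

### The job

Use the locking forceps on the bench stand to press the pale shell disc flush into the black lacquer block: squeeze the two handles fully together so the ratchet locks on its last tooth, then let go completely for a second and see that it stays shut by itself. Then unlock it by pressing the red-padded thumb loop sideways out of the ratchet (straight down here) so the handles spring wide open again, leaving the disc flush, and do not knock over any of the three pigment jars.

Things in the scene. Friction and masses are not known exactly. Their poses are not given: they have to be found in the camera images.
- forceps: large steel scissor-like locking forceps, level, 80 mm above the table, on a fixed grey stand (base plate 200 x 80 x 12 mm). Origin on the table under the pivot; x points from pivot to jaws, handles run to -x; y left. The right (-y) handle is fixed, a thin post under its loop; the left one moves. Shanks 7 mm thick; loops 30 mm across, centres 122 mm behind the pivot and, shut, at y = -26, +26 mm.
- squeeze_mid (a point): fixed point to squeeze at: on the forceps' x axis, 75 mm behind the pivot, 80 mm above the table. Here the shanks' outer faces lie 15 mm either side of it when shut; the moving one 31 mm when fully open. Shanks span z 76.5 to 83.5 mm. Fingers can straddle both from above; free beside and 64 mm below. Ratchet bars cross between the shanks 14 to 24 mm nearer the loops.
- handle (a joint): angle of the moving handle about the upright pivot, rad: 0 = handles squeezed to the stop, 0.22 = fully open, where a spring holds it. Closing takes 8 to 15 N at squeeze_mid, more if fast. Three ratchet teeth hold at about 0.11, 0.065 and (last) 0.02; squeeze to 0.01 or less to drop behind the last tooth; it returns to 0.02 when let go.
- thumb_loop (a joint): how far the moving handle is bent down, rad, about a level line 20 mm behind the pivot: 0 = in plane, 0.12 = down stop (loop 12 mm lower); springs back up. About 0.05 (loop 5 mm down, 4 to 6 N) frees the ratchet; the handle then swings outward by its spring (forceps' +y, 25 mm at the loop), sliding under what presses (the pad is smooth). Press about 9 mm down (6 to 8 N), then lift; following it outward helps.
- loop_top (a point): centre of the top face of the moving handle's loop, filled with a red pad: a round face 30 mm across to press down on, 83.5 mm above the table when not pressed. Moves with the handle.
- inlay (a joint): how far the shell disc stands proud of the block's face, m: 0 = flush. It starts 4.5 to 6 mm proud, sits tight (about 6 N to push) and stays where pushed.
- inlay_face (a point): centre of the outer face of the pale shell disc (18 mm diameter), 47 mm ahead of the pivot, 80 mm above the table. The black lacquer block (34 x 16 x 34 mm) is fixed against the fixed jaw; the disc faces the forceps' -y, towards the moving jaw, which presses it in as the handles close.
- jar_green: closed green glass pigment jar with white cap, 54 mm across and 65 mm tall, standing on the table right of the jaws; origin at the centre of its underside. Must not be knocked over.
- jar_amber: closed amber glass pigment jar with white cap, 54 mm across and 65 mm tall, standing on the table left of the jaws; origin at the centre of its underside. Must not be knocked over.
- jar_blue: closed blue pigment jar with white cap, 60 mm across and 75 mm tall, standing on the table far to the right; origin at the centre of its underside. Must not be knocked over.
There are look-alikes about, which are no part of the job. What is shaped like the forceps but yellow is not meant. What is shaped like the jar_green but yellow is not meant.

How it is judged:
On the way:
1. the forceps are locked on the last tooth with the disc flush, and stay shut while the robot does not touch them (value of joint handle below 0.04 rad and value of joint inlay below 0.0015 m and contact force between each of the fingers, the arm and forceps below 0.3 N), for 0.5 s.
At the end, for the whole second after the job is handed in: after having been locked untouched on the last tooth for at least 0.5 s, the forceps are unlocked and spring-open (handle above 0.18 rad), the thumb loop is back up (below 0.02 rad), the disc stands less than 1.5 mm proud, the robot does not touch the forceps and the three jars stand upright (value of joint handle above 0.18 rad and value of joint inlay below 0.0015 m and contact force between each of the fingers, the arm and forceps below 0.3 N and value of joint thumb_loop below 0.02 rad and angle between each of jar_green, jar_amber, jar_blue's own z axis and vertical below 0.3 rad).
It fails at once if a pigment jar is knocked over (angle between any of jar_green, jar_amber, jar_blue's own z axis and vertical above 0.6 rad).
It also fails if it takes over 40 s, if anything falls off the work surface, if the arm or the gripper's body presses on something with over 40 N, if the wrist force passes 120 N, or if a joint passes its speed limit or range.

### The arm

A 6-joint arm with a two-finger parallel gripper is mounted at the origin on the work surface. World frame = base frame: x ahead of the robot, y to its left, z up, the work surface at z = 0. Lengths are in m, angles in rad, forces in N, time in s.
With the tool pointing down it reaches from about 0.375 to 0.9 m from the base axis. Payload 3.1 kg.
Tool frame: the origin (TCP) lies between the finger pads; the fingertips stand 25 mm ahead of it and the grasp point (between the pads) lies 6 mm ahead of it; x points along the fingers, y is the direction in which the jaws open and shut, and the axes are right-handed (so a half turn about x gives the same grasp; the last joint's range is limited). The gripper opens to 85 mm and grips with 20 to 120 N. Pads are 22 mm wide; open, the fingers measure 114 mm over their backs; the gripper's body (76 mm by 85 mm) begins 54 mm behind the grasp point. The pads swing forward as they close: fully open they stand 13 mm farther back than shut.
Start: joints at [-1.286, 0.527, 1.433, -0, 1.181, -0.178], TCP at [0.279, -0.559, 0.256] pointing down, gripper open.
Joint ranges: [-3.08, 3.08], [-0.75, 2.2], [0.22, 2.44], [-1.43, 4.57], [0, 2.65], [-2.85, 2.85]. Speed limits (rad/s): [2.79, 2.79, 3.14, 3.14, 3.14, 3.14].

### API

Orientations are given as a unit quaternion [x, y, z, w].
In Python, from station import manip, viewer, workorder gives the robot as it stands.
- The arm moves only by the shell command python3 -m crank 'ROWS' [FORCE]. ROWS is JSON, one flat list of numbers, 5 for each row, row after row: the opening, from 0 (shut) to 1 (fully open), then the shift along the world's x, y, z in mm, then the turn about the world's z in rad. A call has 1 to 10 rows; each row is the pose to reach, as a shift and turn from the pose commanded when the call began; what a row does not reach only later rows make up. A row lasts 1/8 s, in which the tool goes at most 62.5 mm and 10.7 degrees, less where a joint would pass 70% of its speed; a pose out of reach is approached as far as the arm can. A call with a gripper value outside its range is refused whole. The fingers move at their own pace and stop on an object; FORCE is the grip in N (left out, the last holds). Time passes only in rows, so rows that repeat a pose let the fingers close. It gives the time, the measured TCP pose, the force and the opening at its end, in the units of the state.
- manip.sense(): the state, without advancing time (a new reading comes with each control period).
- viewer.snapshot(name): name is "scene" or "top"; returns a dict with "img" (400x640x3 uint8, red, green, blue), "range_z" (400x640 float32, m along the optical axis (not along the pixel's ray), 0 where there is no reading), "fx", "fy", "cx", "cy" (pixels), "origin" and "attitude" of the camera in the world. Camera axes: x right, y down, z forward; pixel columns grow to the right and rows downward; lengths in m; the calibration is good to about 2 mm. A picture is of the moment at which its call begins.
- workorder.sign_off(): hands the job in, once; it reports no verdict.
The state is a dict: "t": time; "q": joint angles; "qd": joint speeds; "tau": joint torques, N m; "tcp_pos": TCP position; "tool_rot": TCP orientation; "force": force on the tool from outside, world axes, zero at the start; "ft_torque": the same for the moment, N m; "finger_gap": opening from 0.0 (shut) to 1.0 (fully open).
Only numpy, scipy, OpenCV 4.12 (cv2) and the standard library are available. Lean on these libraries where they do the work, as an engineer would, in place of code of your own. Each camera call takes 0.05 s, during which the arm holds its last target.

## Working session

There is one attempt and no reset: what is moved stays moved. The work goes in short steps, Python scripts to look and compute and a shell command to move; the robot and the scene stay as the last step left them, time stands still between calls to the robot, and variables do not carry over. Pictures are saved under pics/ and viewed, and the job is handed in when it is done.

```bash
mkdir -p pics; cat > h.py <<'E'
import numpy as np,cv2
from station import manip,viewer,workorder
from scipy.spatial.transform import Rotation as R
def cam(n):
    s=viewer.snapshot(n)
    a=np.array(s["attitude"],float)
    s["R"]=R.from_quat(a).as_matrix() if a.size==4 else a
    s["o"]=np.array(s["origin"]);return s
def world(s,u,v,z=None):
    d=s["R"]@np.array([(u-s["cx"])/s["fx"],(v-s["cy"])/s["fy"],1.])
    if z is None: return s["o"]+d*s["range_z"][int(round(v)),int(round(u))]
    return s["o"]+d*(z-s["o"][2])/d[2]
def cloud(s):
    v,u=np.mgrid[0:400,0:640]
    d=np.stack([(u-s["cx"])/s["fx"],(v-s["cy"])/s["fy"],np.ones(u.shape)],-1)@s["R"].T
    return s["o"]+d*s["range_z"][...,None]
E
python3 - <<'E'
from h import *
for n in("scene","top"):
    s=cam(n);cv2.imwrite(f"pics/{n}0.png",s["img"][:,:,::-1]);print(n,s["o"],s["R"].round(3).tolist(),s["fx"],s["attitude"])
print(manip.sense())
E
```

```text
scene [ 0.91779315 -0.46259173  0.83366525] [[0.812, 0.479, -0.332], [0.583, -0.675, 0.451], [-0.008, -0.56, -0.828]] 409.67862024324097 [ 0.91049917  0.29173404 -0.09339965 -0.27777513]
top [ 0.57564689 -0.05317799  1.15481335] [[-0.019, -0.998, 0.067], [-0.999, 0.017, -0.029], [0.028, -0.067, -0.997]] 389.674807462379 [-0.70033559  0.71288561 -0.03369965  0.01372967]
{'t': 0.1, 'q': array([-1.28651748e+00,  5.28360980e-01,  1.43381582e+00, -1.51097254e-05,
        1.18139834e+00, -1.78456791e-01]), 'qd': array([-0.00034329, -0.00351885, -0.00166622,  0.000592  ,  0.00110549,
       -0.00106304]), 'tau': array([-5.96825448e-04, -4.43304563e+01, -1.78585839e+01, -2.52032996e-04,
        3.86376661e-03, -1.27629704e-06]), 'tcp_pos': array([ 0.27887007, -0.55864725,  0.25542569]), 'tool_rot': array([-0.68822216, -0.1628476 ,  0.68830617, -0.16144825]), 'force': array([0.03564716, 0.13446463, 0.08780569]), 'ft_torque': array([-0.00586822,  0.00801336,  0.02144624]), 'finger_gap': 0.9976652604554952}
```

View pics/scene0.png

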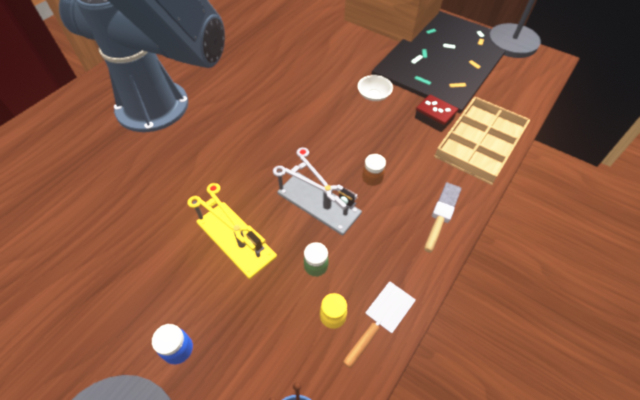

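View pics/top0.png

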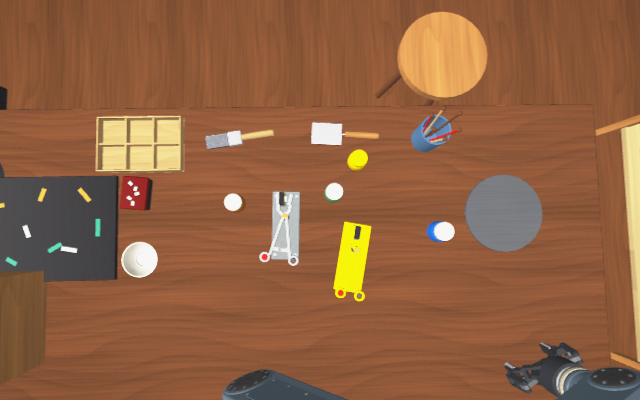

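Top view: grey-plate forceps at about (285,225), jaws pointing +x, red pad at (265,257) and fixed loop at (293,260). The amber jar is at (233,202), green at (334,191), blue at (440,231). Next I'll measure these.

```bash
python3 - <<'E'
from h import *
for n in("top","scene"):
    s=cam(n);im=s["img"].astype(int);P=cloud(s);r,g,b=im[...,0],im[...,1],im[...,2]
    hsv=cv2.cvtColor(s["img"],cv2.COLOR_RGB2HSV)
    box=np.zeros(r.shape,bool)
    if n=="top": box[180:275,250:305]=1
    else: box[140:235,265:365]=1
    red=box&(r>170)&(g<110)&(b<110)&(abs(P[...,2]-.08)<.02)
    v,u=np.nonzero(red);print(n,"red n",len(u),"px",u.mean(),v.mean(),world(s,u.mean(),v.mean(),.0835), np.median(P[red],0))
    pl=box&(abs(P[...,2]-.012)<.006)&(hsv[...,1]<70)&(hsv[...,2]>90)
    pl=pl.astype(np.uint8);v,u=np.nonzero(pl)
    w=np.array([world(s,a,c,.012)[:2] for a,c in zip(u,v)])
    rect=cv2.minAreaRect((w*1000).astype(np.float32));print("plate",len(u),rect)
    # shanks: points with z about .08
    m=box&(abs(P[...,2]-.081)<.008)
    v,u=np.nonzero(m);print("z80 pts",len(u))
    if n=="top":
        for row in range(190,270,4):
            k=u[v==row]; 
            if len(k): print(row,[ (int(x),*(world(s,x,row,.0835)[:2].round(4))) for x in k])
    c=s["img"][180:275,225:345] if n=="top" else s["img"][135:240,255:375]
    cv2.imwrite(f"pics/{n}z.png",cv2.resize(c,None,fx=6,fy=5.5,interpolation=cv2.INTER_CUBIC)[:,:,::-1])
E
```

```text
top red n 25 px 264.08 256.56 [0.51009017 0.05727114 0.0835    ] [0.50893784 0.05747902 0.08310986]
plate 1274 ((596.7254028320312, 1.0163764953613281), (78.70390319824219, 198.67938232421875), 88.8190689086914)
z80 pts 578
194 [(277, np.float64(0.6806), np.float64(0.0201)), (278, np.float64(0.6805), np.float64(0.0174)), (290, np.float64(0.68), np.float64(-0.0156)), (291, np.float64(0.6799), np.float64(-0.0184))]
198 [(277, np.float64(0.6695), np.float64(0.0202)), (278, np.float64(0.6695), np.float64(0.0175)), (286, np.float64(0.6691), np.float64(-0.0045)), (287, np.float64(0.6691), np.float64(-0.0072)), (290, np.float64(0.6689), np.float64(-0.0155)), (291, np.float64(0.6689), np.float64(-0.0182))]
202 [(277, np.float64(0.6585), np.float64(0.0204)), (278, np.float64(0.6584), np.float64(0.0176)), (285, np.float64(0.6581), np.float64(-0.0016)), (289, np.float64(0.6579), np.float64(-0.0126)), (291, np.float64(0.6578), np.float64(-0.0181))]
206 [(277, np.float64(0.6474), np.float64(0.0205)), (278, np.float64(0.6474), np.float64(0.0178)), (289, np.float64(0.6469), np.float64(-0.0124)), (2
[... 5060 characters left out ...]
1, np.float64(0.5047), np.float64(-0.0159)), (296, np.float64(0.5044), np.float64(-0.0295)), (297, np.float64(0.5044), np.float64(-0.0322)), (298, np.float64(0.5043), np.float64(-0.0349))]
262 [(289, np.float64(0.494), np.float64(-0.0103)), (290, np.float64(0.4939), np.float64(-0.013)), (291, np.float64(0.4939), np.float64(-0.0157)), (296, np.float64(0.4936), np.float64(-0.0293)), (297, np.float64(0.4935), np.float64(-0.032)), (298, np.float64(0.4935), np.float64(-0.0348))]
scene red n 12 px 302.5 151.5 [0.50883393 0.0565497  0.0835    ] [0.50858427 0.05636608 0.08396785]
plate 1857 ((571.0478515625, 5.802116394042969), (118.09272766113281, 264.25274658203125), 76.19147491455078)
z80 pts 788
```

View pics/topz.png

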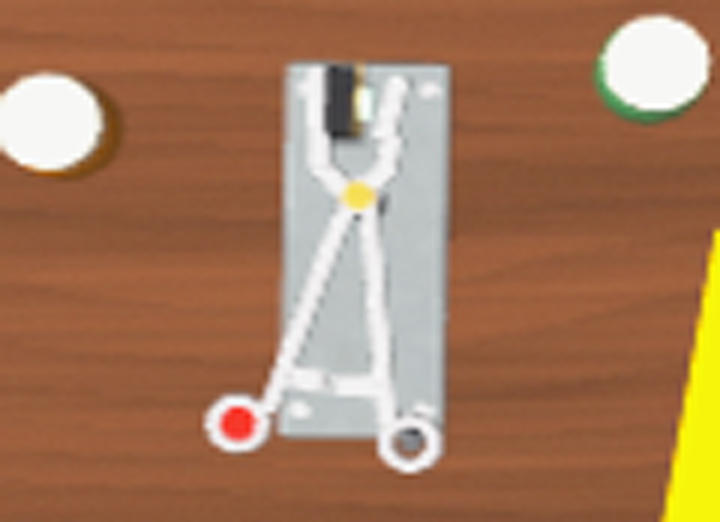

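View pics/scenez.png

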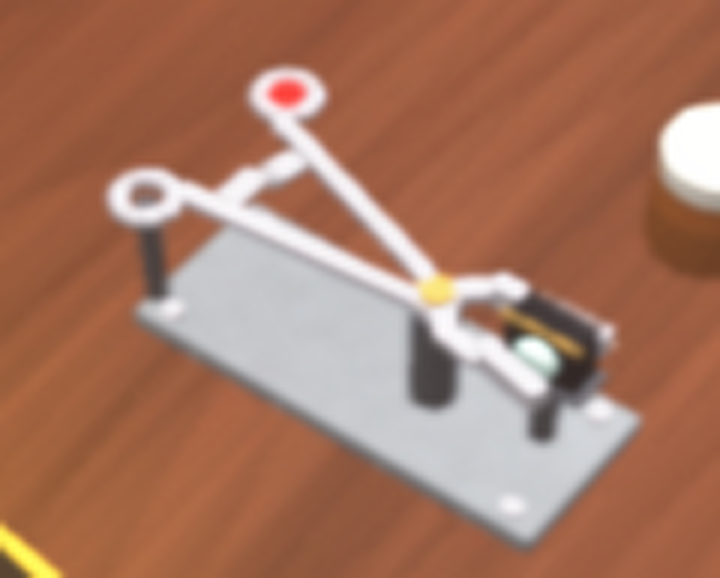

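```bash
python3 - <<'E'
from h import *
s=cam("top");P=cloud(s);im=s["img"].astype(int);r,g,b=im[...,0],im[...,1],im[...,2]
m=(r>190)&(b<140)&(g>140);m[:205]=0;m[225:]=0;m[:,:275]=0;m[:,295:]=0
v,u=np.nonzero(m);zp=np.median(P[m][:,2]);piv=world(s,u.mean(),v.mean(),zp);print("pivot",piv,len(u))
red=world(s,264.1,256.6,.0835);fl=world(s,292.7,259.6,.0835);print(red,fl)
c,d=np.cos(.22),np.sin(.22)
M=np.array([[0,0],[-.122,-.026],[-.122*c+.026*d,.122*d+.026*c]]);W=np.array([piv,fl,red])[:,:2]
a=M-M.mean(0);w=W-W.mean(0);th=np.arctan2((a[:,0]*w[:,1]-a[:,1]*w[:,0]).sum(),(a*w).sum())
Rm=np.array([[np.cos(th),-np.sin(th)],[np.sin(th),np.cos(th)]]);t=W.mean(0)-Rm@M.mean(0)
print("yaw",th,"org",t,"res mm",((M@Rm.T+t-W)*1e3).round(1).tolist())
print("mid",Rm@[-.075,0]+t,"mid biased",Rm@[-.075,-.002]+t)
c,d=np.cos(.02),np.sin(.02)
print("loop locked",Rm@[-.122*c+.026*d,.122*d+.026*c]+t)
st=manip.sense();T=R.from_quat(st["tool_rot"]).as_matrix();print(T.round(3),"tool y ang",np.arctan2(T[1,1],T[0,1]))
for n,z in(("green",(334,191)),("amber",(233,202)),("blue",(444,231))):print(n,world(s,*z))
E
```

```text
pivot [6.21778245e-01 1.46791270e-04 8.77713580e-02] 15
[0.50998087 0.05721795 0.0835    ] [ 0.50026542 -0.02041761  0.0835    ]
yaw -0.037603813227569304 org [0.62208876 0.00070628] res mm [[0.3, 0.6], [-1.1, -0.3], [0.8, -0.3]]
mid [0.54714178 0.0035259 ] mid biased [0.54706659 0.00152732]
loop locked [0.50178798 0.03368694]
[[-0.     0.447 -0.895]
 [ 0.001 -0.895 -0.447]
 [-1.    -0.001 -0.   ]] tool y ang -1.1079278104350847
green [ 0.68801749 -0.1385823   0.06766051]
amber [0.66183211 0.14386371 0.06620555]
blue [ 0.57023633 -0.44233898  0.07715152]
```

```bash
python3 -m crank '[1,27,56,0,-0.05, 1,54,112,0,-0.1, 1,81,168,0,-0.15, 1,108,224,0,-0.2, 1,135,280,0,-0.25, 1,162,336,0,-0.3, 1,189,392,0,-0.35, 1,216,448,0,-0.4, 1,242,504,0,-0.45, 1,268,560,0,-0.49]' 30
```

```text
t: 1.5
tcp_pos: [0.5478, 0.0027, 0.2564]
tool_rot: [0.707, -0.01, -0.707, -0.01]
force: [1.4, -1.3, 0.3]
finger_gap: 0.999
```

```bash
python3 -m crank '[1,-1,-2,-50,0, 1,-1,-2,-100,0, 1,-1,-2,-110,0, 1,-1,-2,-110,0]'
python3 - <<'E'
from h import *
print(manip.sense()["tcp_pos"])
s=cam("scene");cv2.imwrite("pics/s1.png",cv2.resize(s["img"][70:250,220:420],None,fx=4,fy=3.3)[:,:,::-1])
s=cam("top");cv2.imwrite("pics/t1.png",cv2.resize(s["img"][170:290,220:350],None,fx=5,fy=5)[:,:,::-1])
E
```

```text
t: 2.0
tcp_pos: [0.5463, -0.0015, 0.1464]
tool_rot: [-0.707, 0.01, 0.707, 0.01]
force: [0.5, -0.0, 0.1]
finger_gap: 1.0
[ 0.54630553 -0.0014636   0.14643387]
```

View pics/s1.png

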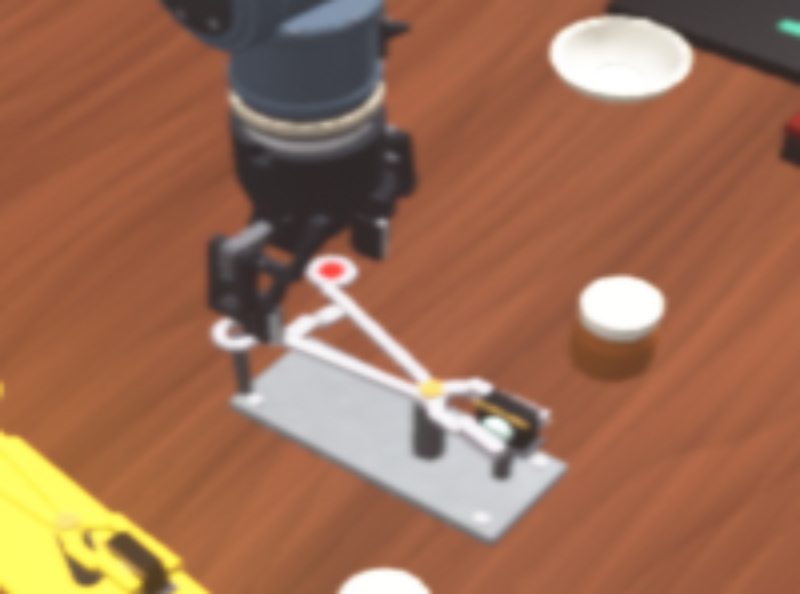

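View pics/t1.png

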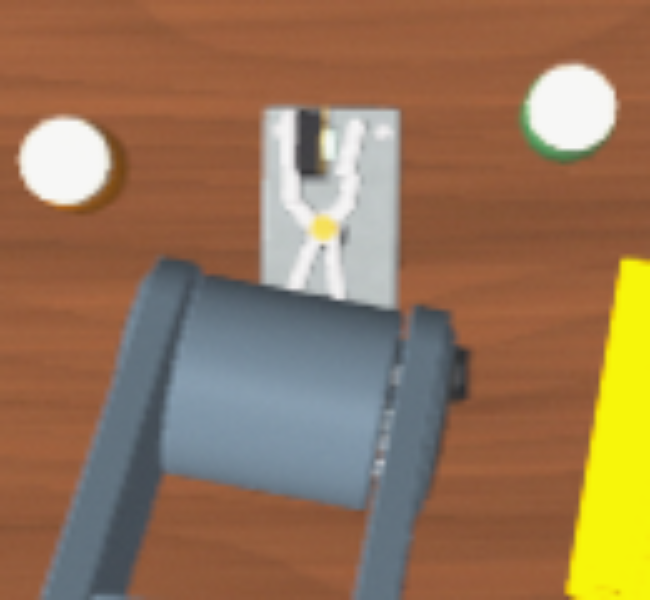

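The fingers hang either side of both shanks (scene zoom: fingers at about (260,300) and (370,230), handles between them). The gripper centre is right, so I'll lower and squeeze.

```bash
python3 -m crank '[1,1,2,-30,0, 1,1,2,-58,0, 1,1,2,-60,0, 1,1,2,-60,0]'; python3 -m crank '[0.7,0,0,0,0, 0.5,0,0,0,0, 0.4,0,0,0,0, 0.35,0,0,0,0, 0.3,0,0,0,0, 0.3,0,0,0,0, 0.3,0,0,0,0]' 30
```

```text
t: 2.6
tcp_pos: [0.5482, 0.0004, 0.0879]
tool_rot: [0.708, -0.01, -0.706, -0.01]
force: [-0.3, -0.3, -0.1]
finger_gap: 0.996
t: 3.48
tcp_pos: [0.5464, 0.002, 0.0884]
tool_rot: [-0.707, 0.009, 0.707, 0.01]
force: [-3.9, 4.1, 9.2]
finger_gap: 0.337
```

```bash
python3 -m crank '[0.2,0,0,0,0, 0.1,0,0,0,0, 0.1,0,0,0,0, 0.1,0,0,0,0]' 45
python3 - <<'E'
from h import *
s=cam("scene");cv2.imwrite("pics/s2.png",cv2.resize(s["img"][110:250,240:400],None,fx=5,fy=4)[:,:,::-1])
E
```

```text
t: 3.98
tcp_pos: [0.5463, 0.0017, 0.0885]
tool_rot: [-0.707, 0.009, 0.707, 0.01]
force: [-4.1, 3.1, 9.1]
finger_gap: 0.321
```

View pics/s2.png

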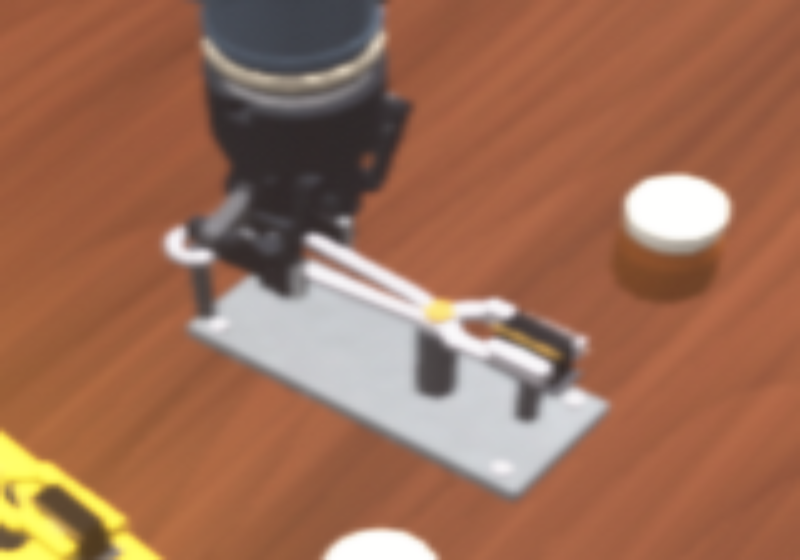

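The moving jaw bears on the disc (scene zoom ~(510,350)) and the shanks are together. I'll give one firmer squeeze, then release.

```bash
python3 -m crank '[0,0,0,0,0, 0,0,0,0,0, 0,0,0,0,0]' 70;  python3 -m crank '[0.6,0,0,0,0, 1,0,0,0,0, 1,0,0,0,0, 1,0,0,0,0, 1,0,0,0,0, 1,0,0,0,0]'; python3 -m crank '[1,0,0,30,0, 1,0,0,80,0, 1,0,0,130,0, 1,0,0,130,0, 1,0,0,130,0, 1,0,0,130,0]'
python3 - <<'E'
from h import *
s=cam("scene");cv2.imwrite("pics/s3.png",cv2.resize(s["img"][110:250,240:400],None,fx=5,fy=4)[:,:,::-1])
P=cloud(s);im=s["img"].astype(int);r,g,b=im[...,0],im[...,1],im[...,2]
m=(r>150)&(g<110)&(b<110)&(abs(P[...,2]-.083)<.012);m[:140]=0;m[:,:260]=0;m[235:]=0;m[:,365:]=0
v,u=np.nonzero(m);print(len(u)); 
if len(u):print(u.mean(),v.mean(),world(s,u.mean(),v.mean(),.0835),np.median(P[m],0))
print(manip.sense())
E
```

```text
t: 4.4
tcp_pos: [0.5462, 0.0013, 0.0886]
tool_rot: [-0.707, 0.009, 0.707, 0.009]
force: [-4.3, 0.8, 12.2]
finger_gap: 0.306
t: 5.15
tcp_pos: [0.547, 0.0007, 0.0862]
tool_rot: [-0.707, 0.01, 0.707, 0.01]
force: [-0.0, -0.3, -0.1]
finger_gap: 1.0
t: 5.9
tcp_pos: [0.5459, 0.001, 0.2147]
tool_rot: [-0.706, 0.009, 0.708, 0.01]
force: [0.3, -0.4, -0.8]
finger_gap: 0.998
13
293.6923076923077 156.0 [0.50004221 0.03284657 0.0835    ] [0.50089018 0.03298281 0.08432619]
{'t': 5.95, 'q': array([-2.02936077e-01,  4.77732616e-01,  1.67254458e+00, -7.49017337e-06,
        9.94868745e-01,  1.39511976e+00]), 'qd': array([ 0.00115119,  0.00091178, -0.00566587,  0.00063812, -0.00054197,
        0.0003472 ]), 'tau': array([ 2.88912572e-02, -3.93075478e+01, -1.49099779e+01,  4.52376798e-04,
        9.72368260e-03,  1.26363261e-06]), 'tcp_pos': array([0.54605101, 0.00096366, 0.21470535]), 'tool_rot': array([-0.70580575,  0.00940171,  0.70827426,  0.00987016]), 'force': array([0.07688691, 0.03606115, 0.90339468]), 'ft_torque': array([ 0.03241191, -0.07023105,  0.04512551]), 'finger_gap': 0.9975728318388133}
```

View pics/s3.png

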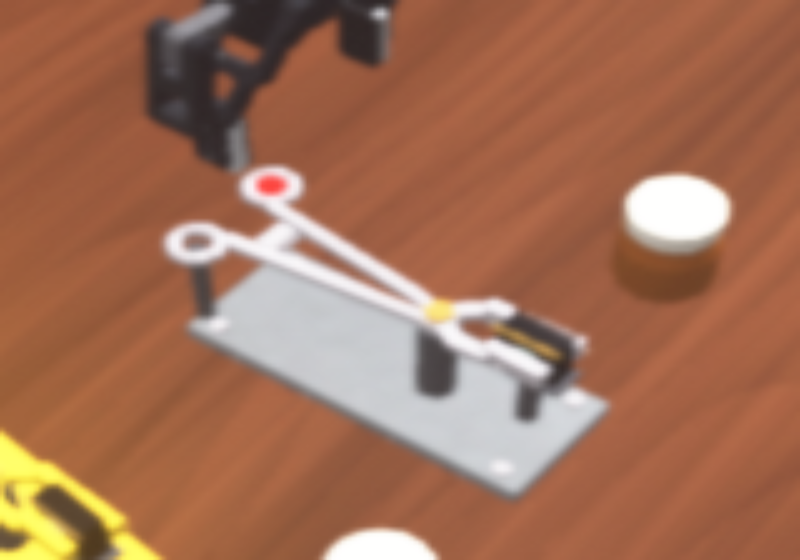

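The red pad is at about (270,185) in the zoom, world (0.501, 0.033). The last tooth predicts (0.502, 0.034); the next tooth would be 5 mm further out. So it is locked on the last tooth, stayed shut untouched, and the jaw is flat on the block. Next: shut the gripper and hover over the pad.

```bash
python3 -m crank '[0,-44,34,0,0, 0,-44,34,0,0, 0,-44,34,0,0, 0,-44,34,-40,0, 0,-44,34,-80,0, 0,-44,34,-92,0, 0,-44,34,-92,0, 0,-44,34,-92,0]' 30
python3 - <<'E'
from h import *
s=cam("scene");cv2.imwrite("pics/s4.png",cv2.resize(s["img"][110:250,240:400],None,fx=5,fy=4)[:,:,::-1])
print(manip.sense()["tcp_pos"])
E
```

```text
t: 6.95
tcp_pos: [0.5043, 0.0345, 0.1253]
tool_rot: [0.708, -0.01, -0.706, -0.01]
force: [-0.1, -0.7, -0.7]
finger_gap: -0.002
[0.50428523 0.03452485 0.12553975]
```

View pics/s4.png

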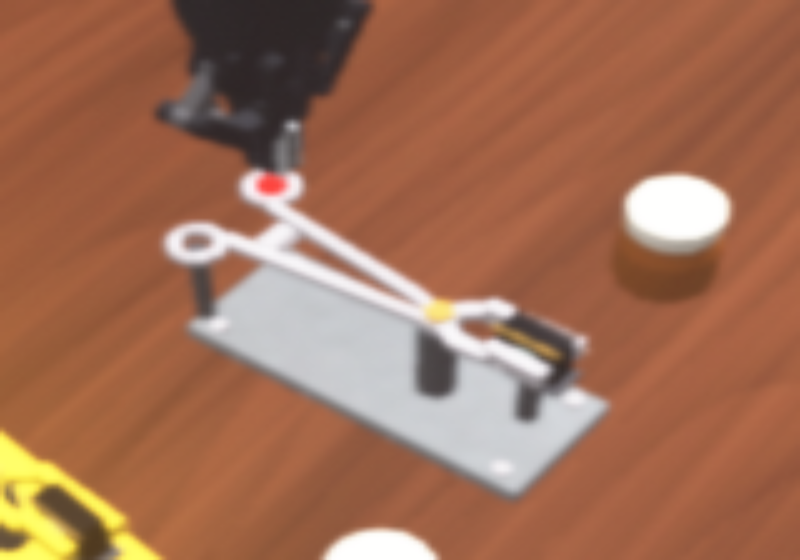

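The shut fingertips hang right above the red pad (tip at ~(280,165) in the zoom). I'll lower until they touch.

```bash
python3 -m crank '[0,-2,1,-8,0, 0,-2,1,-14,0, 0,-2,1,-17,0, 0,-2,1,-17,0]'; python3 -m crank '[0,0,0,-2,0, 0,0,0,-3,0,  0,0,0,-3,0]'
```

```text
t: 7.5
tcp_pos: [0.5008, 0.0359, 0.1071]
tool_rot: [-0.707, 0.01, 0.707, 0.01]
force: [0.3, 0.6, 1.2]
finger_gap: 0.0
t: 7.88
tcp_pos: [0.5017, 0.0358, 0.1045]
tool_rot: [0.708, -0.01, -0.707, -0.01]
force: [0.5, 2.1, 2.8]
finger_gap: 0.001
```

```bash
python3 -m crank '[0,0,0,-3,0, 0,0,0,-6,0, 0,1,5,-6,0, 0,3,11,-6,0, 0,5,17,-6,0, 0,7,22,-6,0, 0,7,22,5,0, 0,7,22,40,0, 0,7,22,80,0, 0,7,22,120,0]'
python3 - <<'E'
from h import *
s=cam("scene");cv2.imwrite("pics/s5.png",cv2.resize(s["img"][110:250,240:400],None,fx=5,fy=4)[:,:,::-1])
P=cloud(s);im=s["img"].astype(int);r,g,b=im[...,0],im[...,1],im[...,2]
m=(r>150)&(g<110)&(b<110)&(abs(P[...,2]-.083)<.015);m[:140]=0;m[:,:260]=0;m[235:]=0;m[:,365:]=0
v,u=np.nonzero(m);print(len(u)); 
if len(u):print(u.mean(),v.mean(),world(s,u.mean(),v.mean(),.0835),np.median(P[m],0))
E
```

```text
t: 9.12
tcp_pos: [0.5074, 0.0576, 0.2252]
tool_rot: [-0.707, 0.01, 0.708, 0.01]
force: [0.7, -0.9, -1.0]
finger_gap: -0.001
12
302.5 151.5 [0.50883393 0.0565497  0.0835    ] [0.50961005 0.05548616 0.08491172]
```

View pics/s5.png

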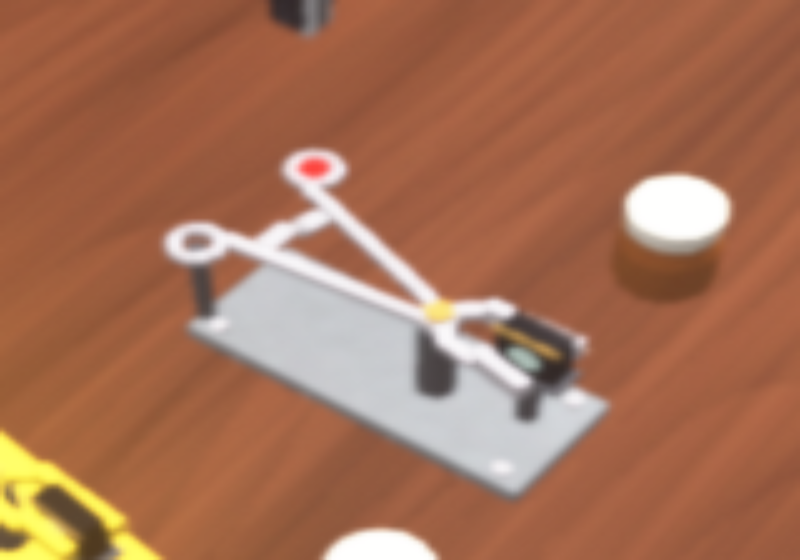

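The red pad is back at its starting pixel (302.5,151.5), so the handle is fully open, and the disc at (523,357) in the zoom looks flush. One top-view check of the disc and jars before I hand in.

```bash
python3 - <<'E'
from h import *
s=cam("top");cv2.imwrite("pics/t6.png",cv2.resize(s["img"][170:270,210:470],None,fx=3,fy=3)[:,:,::-1])
for n,z in(("green",(334,191)),("amber",(233,202)),("blue",(444,231))):print(n,world(s,*z))
print(manip.sense()["force"])
E
```

```text
green [ 0.68785403 -0.13845807  0.06924188]
amber [0.66197375 0.14418753 0.06441649]
blue [ 0.57022842 -0.44290804  0.07557571]
[ 0.32144397  0.42997806 -0.32928923]
```

View pics/t6.png

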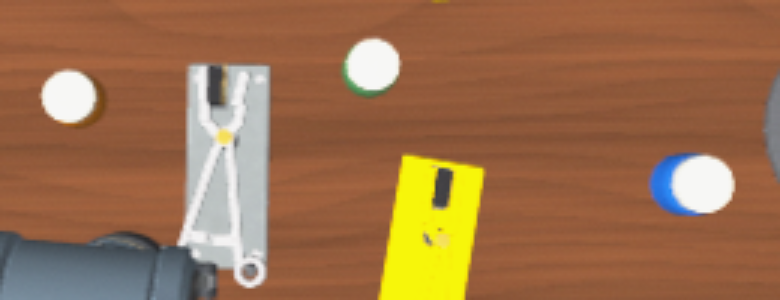

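In the top view the disc no longer stands out from the block at (216,85), and the three jars stand unmoved at (69,97), (372,67) and (700,184).

```bash
python3 -c "
from station import workorder;print(workorder.sign_off())"
```

```text
the job is handed in; nothing more can be done
None
```

The job is done and handed in at about 9 s on the robot's clock; the sign-off gives no verdict.

- **Locking:** I squeezed both shanks at squeeze_mid with up to 70 N of grip, then opened the fingers and lifted clear. The forceps stayed shut, untouched, for more than a second. The red pad was about 1 mm from where the last tooth puts it.
- **Unlocking:** I pressed the pad down about 9 mm with the shut fingertips, followed it outward and lifted away. It returned to its starting pixel, so the handle is fully open and the loop is back up.
- **Last checks:** The disc looks flush in both views. That is judged by eye, because its height is too small to measure in these pictures. All three jars stand where they were, and the gripper is well above the forceps.
- **Disagreement:** The forceps' direction came out as -0.038 rad from three points and -0.021 rad from the base plate. I used about -0.03, and it made no difference to the job.

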